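# Index a swivel collar with its pin

### The job

Take the red-headed index pin from the blue rack and put it through the hole in the brass collar of the aluminium fixture, spin the collar until its hole lines up with the hidden bore underneath (the red paint mark shows only roughly where that is, within some 30 degrees), and let the pin go fully home, its head down on the collar. Do it by feel and gently: never press on the fixture, with pin or gripper, harder than about 30 N. Let go of the pin, and leave the other pins, the blue jaws, the foot and the wrench where they are.

Things in the scene. Friction and masses are not known exactly. Their poses are not given: they have to be found in the camera images.
- pin: index pin: round steel shank 12 mm thick and 44 mm long, foot tapered over the last 2 mm to 9 mm, under a red square head 20 x 20 mm, 40 mm tall; about 60 to 130 g. Origin at the tip's centre, z up to the head, x and y square to the head's faces. Starts upright in any of the rack's three holes, tip 10 mm and head's underside 54 mm above the table, faces within 0.1 rad of square to the rack
- pin_tip (a point): centre of the pin's tip, the lowest point of the shank
- pin_head (a point): middle of the pin's head for gripping, on the pin's axis 69 mm above the tip and 25 mm above the head's underside
- fixture: aluminium block 140 x 140 mm, 60 mm tall, bolted down. Origin at the centre of its underside, on the collar's swivel axis; z up; x points from the axis to the red paint mark on the rim, which shows where the bore of the hidden plate is to within 0.5 rad, either side
- collar_hole (a point): centre of the top of the collar's through hole, 62 mm above the table; hole 13.8 mm wide, 34 mm from the axis. A pin put through it stands, tip at 50 mm, on a black plate under the collar and can push the collar round. Over the plate's bore it goes down until its head's underside lies on the collar, tip at 18 mm
- rack: blue pin rack 50 x 150 mm, 40 mm tall, fixed to the table. Origin at the centre of its underside; its three 13 mm holes, 30 mm deep, stand 50 mm apart in a row along its y, the middle one on its centre
- spare_short: spare pin like the index pin but with a green head and a 36 mm shank, in the rack; not to be used. Origin at its tip, z up
- spare_long: spare pin like the index pin but with a white head and a 56 mm shank, its head reaching 106 mm above the table, in the rack; not to be used. Origin at its tip, z up
- jaw_a: blue L-shaped jaw block 50 x 40 x 65 mm, bystander beyond the fixture. Origin at the centre of its underside
- jaw_b: blue L-shaped jaw block 50 x 40 x 65 mm, bystander to the right. Origin at the centre of its underside
- wrench: steel open-ended wrench 195 mm long lying flat, bystander. Origin at the middle of its underside, x along it
- foot: dark round foot with a bright steel top, 52 mm in diameter and 34 mm tall, bystander. Origin at the centre of its underside
- collar (a joint): angle of the brass collar's hole from the red mark, rad, growing counter-clockwise seen from above; starts at 0.8 to 1.8. The collar is a round plate 104 mm wide and 12 mm thick (50 to 62 mm above the table), 2 mm proud of the block, held in it; it spins either way about the vertical axis against 0.05 N m of friction (1.5 N at the hole) and stays where it is left
- plate (a point): point on the swivel axis at the top of the black plate under the collar, 50 mm above the table. The plate does not turn; it is spring-backed: it gives from about 2 N, 1 mm more for every 2.5 N, at most 5 mm, then is solid. Its one bore, 13 mm wide and open right down to 16 mm above the table, lies 34 mm from the axis near the red mark's direction; unseen, found by feel
Things that resemble listed ones, but are neither listed nor needed, are in the scene too. Of the things like the pin, leave any that is brown or purple; of the rest the smaller one is meant.

How it is judged (in metres and radians):
On the way:
1. the red pin's tip stands in the collar's hole, at least 5 mm below the collar's top (z of pin_tip in the frame of fixture below 0.057 m and horizontal distance between pin_tip and collar_hole below 0.005 m), for 0.2 s.
At the end, for the whole second after the job is handed in: The red pin stands through the collar's hole and down in the bore, its head within 2.5 mm of lying on the collar (tip less than 20.5 mm above the fixture's underside), tip within 5 mm of the hole's axis, upright within 0.07 rad and at rest (z of pin_tip in the frame of fixture below 0.0205 m and horizontal distance between pin_tip and collar_hole below 0.005 m and angle between pin's own z axis and vertical below 0.07 rad and linear speed of pin below 0.01 m/s); the robot touches nothing.
It fails at once if the pin is pressed on the fixture (block, collar or plate) with more than 30 N (contact force between pin and fixture above 30 N).
It fails at once if the gripper is pressed on the fixture with more than 30 N (contact force between the arm and fixture above 30 N).
It fails at once if a spare pin is taken or pushed about (moved more than 20 mm) (distance of any of spare_short, spare_long from where it was at the start of the episode above 0.02 m).
It fails at once if a jaw, the foot or the wrench is pushed more than 30 mm (distance of any of jaw_a, jaw_b, foot, wrench from where it was at the start of the episode above 0.03 m).
It also fails if it takes over 67 s, if anything falls off the work surface, if the arm or the gripper's body presses on something with over 40 N, if the wrist force passes 120 N, or if a joint passes its speed limit or range.

### The arm

A 7-joint arm with a two-finger parallel gripper is mounted at the origin on the work surface. World frame = base frame: x ahead of the robot, y to its left, z up, the work surface at z = 0. Lengths are in mm, angles in rad, forces in N, time in s.
With the tool pointing down it reaches from about 400 to 925 mm from the base axis. Payload 4.1 kg.
Tool frame: the origin (TCP) lies midway between the tips of the shut fingers; the grasp point (between the pads) lies 19 mm behind it (ctrl.grip_depth is the distance from the TCP to the grasp point, in mm); z points along the fingers, y is the line along which they close (so a half turn about z gives the same grasp; the last joint's range is limited). The gripper opens to 85 mm and grips with 20 to 120 N. Pads are 22 mm wide; open, the fingers measure 114 mm over their backs; the gripper's body (76 mm by 85 mm) begins 54 mm behind the grasp point. The pads swing forward as they close: fully open they stand 13 mm farther back than shut.
Start: joints at [-0.099, 0.398, 0.045, 1.537, -0.019, 1.207, -0.051], TCP at [650.034, 0.031, 231.347] pointing down, gripper open.
Joint ranges: [-2.82, 2.82], [-0.49, 2.23], [-1.37, 1.46], [0, 2.46], [-1.36, 4.5], [0.23, 2], [-2.94, 2.94]. Speed limits (rad/s): [2.57, 2.57, 3.14, 3.14, 3.14, 3.14, 3.14].

### API

Orientations are given as a rotation vector (axis times angle).
In Python, from cell import ctrl gives the robot as it stands.
- The arm moves only by the shell command python3 -m inch 'ROWS' [OPENING] [FORCE]. ROWS is JSON, a list of rows, each an object with "linear": the shift along the tool's x, y, z in mm, a list of three; "yaw": the turn about the tool's z in degrees. In form: [{"linear": [tx, ty, tz], "yaw": yaw}, ...]. A call has exactly 10 rows; each row is the pose to reach, as a shift and turn from the pose commanded when the call began, along the tool's axes at that moment; what a row does not reach only later rows make up. A row lasts 1/12 s, in which the tool goes at most 41.7 mm and 7.16 degrees, less where a joint would pass 70% of its speed; a pose out of reach is approached as far as the arm can. A call with a gripper value outside its range is refused whole. OPENING is the closure, from -1 (fully open) to 1 (shut), so that 0 is half open, set as the call begins (- or left out, the last holds). The fingers move at their own pace and stop on an object; FORCE is the grip in N (left out, the last holds). Time passes only in rows, so rows that repeat a pose let the fingers close, or fill a call up. It gives the time, the measured TCP pose, the force, the opening and the grip force at its end, in the units of the state.
- ctrl.sense(): the state, without advancing time (a new reading comes with each control period).
- ctrl.get_image(name): name is "scene" or "side" or "wrist"; returns the picture (480x640x3 uint8, red, green, blue); there is no depth.
- ctrl.camera_params(name): a dict with "K" (3x3 intrinsics, pixels), "rvec" (rotation vector, rad) and "tvec" (3), from world to camera coordinates, as OpenCV has them. Camera axes: x right, y down, z forward; pixel columns grow to the right and rows downward; lengths in mm; the calibration is good to about 2 mm. A picture is of the moment at which its call begins: read the wrist's pose just before it. camera_params takes no time and is no camera call; for the wrist camera it gives the pose at the moment of the call.
- ctrl.finish_job(): hands the job in; it is judged then, once.
The state is a dict: "time_s": time; "joint_positions": joint angles; "joint_velocities": joint speeds; "joint_torque": joint torques, N m; "ee_pos": TCP position; "tool_rot": TCP orientation; "wrist_force": force on the tool from outside, world axes, zero at the start; "wrist_torque": the same for the moment, N m; "finger_gap": finger opening in mm; "gripper_force": force on a finger pad.
Only numpy, scipy, OpenCV 4.12 (cv2) and the standard library are available. Lean on these libraries where they do the work, as an engineer would, in place of code of your own. Each camera call takes 0.05 s, during which the arm holds its last target. There are 200 camera calls.

## Working session

There is one attempt and no reset: what is moved stays moved. The work goes in short steps, Python scripts to look and compute and a shell command to move; the robot and the scene stay as the last step left them, time stands still between calls to the robot, and variables do not carry over. Pictures are saved under pics/ and viewed, at most 10 in all, crops included, and the job is handed in when it is done.

```bash
ls; mkdir -p pics
python3 - <<'E'
from cell import ctrl
import cv2,numpy as np
s=ctrl.sense();print(s['time_s'],s['ee_pos'],s['tool_rot'],s['wrist_force'],s['finger_gap'])
for n in ("scene","side","wrist"):
    p=ctrl.camera_params(n); im=ctrl.get_image(n); cv2.imwrite(f"pics/{n}0.png",im[:,:,::-1])
    R=cv2.Rodrigues(np.array(p['rvec']))[0]; print(n,np.array(p['K']).tolist(),p['rvec'],p['tvec'],"cam at",-R.T@np.array(p['tvec']))
E
```

```text
pics
0.0 [6.49371568e+02 4.10321103e-02 2.30253348e+02] [-2.22037279 -2.22066898  0.00229232] [-0.44718761  0.73681621 -0.01405436] 85.200877401527
scene [[501.98690677963896, 0.0, 320.08413582202326], [0.0, 501.98690677963896, 235.32764367780047], [0.0, 0.0, 1.0]] [ 0.98115193  2.47766941 -1.0283221 ] [ 443.5010386  -223.57774689 1431.43022806] cam at [1127.15027281  548.83992802  850.86995121]
side [[571.8393474199736, 0.0, 316.39469007848595], [0.0, 571.8393474199736, 237.0936631649735], [0.0, 0.0, 1.0]] [ 0.8465685  -2.47675216  1.15499673] [449.64000239 293.89660727 928.18932106] cam at [ 29.62163822 686.66451221 823.22607433]
wrist [[418.2762098752377, 0.0, 327.7919695898069], [0.0, 418.2762098752377, 232.64684009205686], [0.0, 0.0, 1.0]] [-2.82688466 -0.00293728  0.00402934] [-648.97623669  -42.00315797  379.97819743] cam at [650.01037472  78.70630402 372.30321252]
```

View pics/scene0.png

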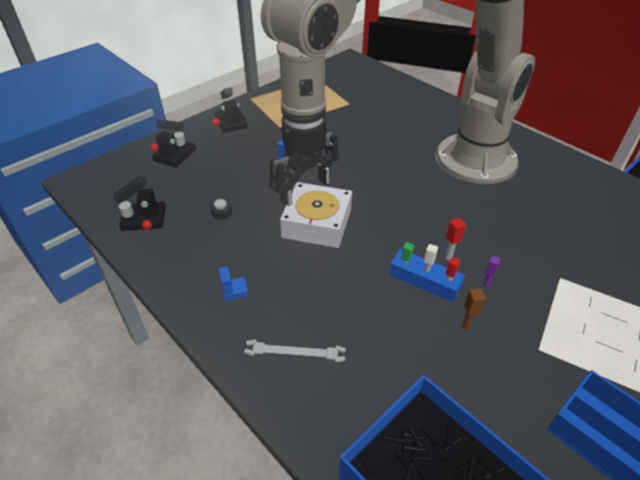

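View pics/side0.png

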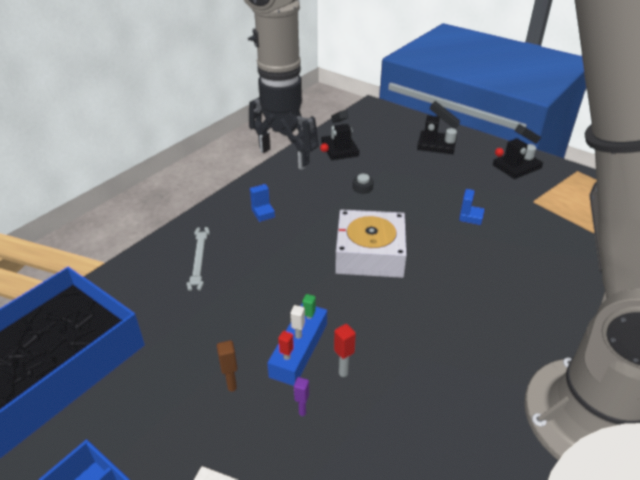

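View pics/wrist0.png

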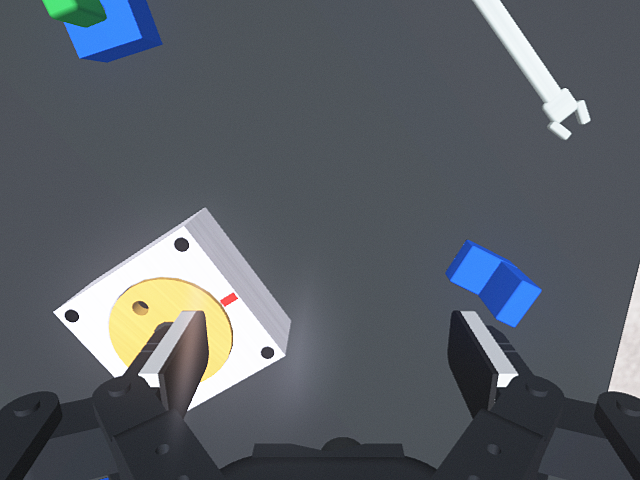

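The red-headed candidates are:
- a small one in the rack, at scene (452,268) and side (286,343);
- a larger one standing outside the rack, at scene (456,231) and side (345,340).

Purple and brown pins stand nearby. The small one in the blue rack fits the description, and I'll confirm it in a wrist crop. The collar centre is at scene (317,204), side (371,232). In the wrist view, the collar hole is at (140,307) and the red mark at (229,299).

```bash
cat > h.py <<'E'
import cv2,numpy as np
from cell import ctrl
def cam(p):
    R=cv2.Rodrigues(np.array(p['rvec']))[0]; return np.array(p['K']),R,np.array(p['tvec'],float)
def ray(p,uv):
    K,R,t=cam(p); d=R.T@np.linalg.solve(K,[uv[0],uv[1],1.]); return -R.T@t,d
def plane(p,uv,z):
    c,d=ray(p,uv); return c+d*(z-c[2])/d[2]
def tri(*pu):
    A=np.zeros((3,3));b=np.zeros(3)
    for p,uv in pu:
        c,d=ray(p,uv); d=d/np.linalg.norm(d); M=np.eye(3)-np.outer(d,d); A+=M;b+=M@c
    return np.linalg.solve(A,b)
def proj(p,X):
    K,R,t=cam(p); x=K@(R@np.array(X,float)+t); return x[:2]/x[2]
E
python3 - <<'E'
from h import *
S=ctrl.camera_params("scene");D=ctrl.camera_params("side");W=ctrl.camera_params("wrist")
for n,a,b in (("red",(452,268),(286,343)),("bigred",(456,231),(345,340)),("white",(431,254),(298,317)),("green",(408,251),(309,305)),("collar",(317,204),(371,232)),("purple",(493,268),(301,393)),("brown",(474,305),(228,360))):
    print(n,tri((S,a),(D,b)).round(1))
for n,uv,z in (("hole",(140,307),62),("mark",(229,299),60),("c1",(72,316),60),("c2",(181,244),60),("c3",(267,353),60)): print(n,plane(W,uv,z).round(1))
E
```

```text
red [455.1 232.7  71.5]
bigred [373.1 179.3  87.1]
white [467.4 185.2  85.9]
green [480.9 137.7  67.6]
collar [ 513.2 -113.5   59. ]
purple [379.7 286.1  57.1]
brown [505.  319.6  75. ]
hole [493.6 -87.6  62. ]
mark [567.5 -81.   60. ]
c1 [434.2 -97.3  60. ]
c2 [532.9 -32.8  60. ]
c3 [ 596.8 -132.9   60. ]
```

```bash
python3 -m inch '[{"linear":[23,-23,0],"yaw":-2},{"linear":[46,-46,0],"yaw":-4},{"linear":[70,-70,-10],"yaw":-6},{"linear":[95,-95,-10],"yaw":-9},{"linear":[120,-120,-20],"yaw":-12},{"linear":[145,-145,-20],"yaw":-15},{"linear":[170,-170,-20],"yaw":-15},{"linear":[185,-183,-20],"yaw":-15},{"linear":[185,-183,-20],"yaw":-15},{"linear":[185,-183,-20],"yaw":-15}]'
python3 - <<'E'
from h import *
p=ctrl.camera_params("wrist"); im=ctrl.get_image("wrist"); cv2.imwrite("pics/w1.png",im[:,:,::-1]); np.save("w1.npy",p)
for X in ((455,233,94),(467,185,106),(481,138,86)): print(proj(p,X))
E
```

```text
time_s: 0.98
ee_pos: [466.3, 185.8, 251.3]
tool_rot: [1.909, 2.495, -0.0]
wrist_force: [1.0, -0.4, -0.1]
finger_gap: 85.4
gripper_force: 0.0
[330.01747555 141.5943661 ]
[328.49547289 214.06946677]
[329.88748129 266.92350689]
```

View pics/w1.png

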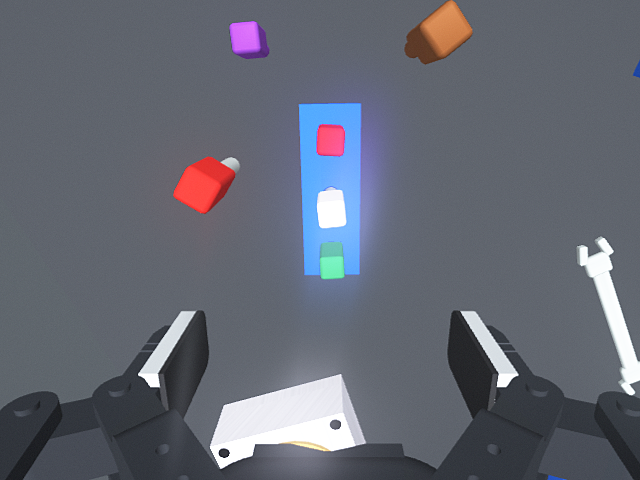

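The wrist view shows the red pin at (331,140) in the rack, in the hole furthest from the fixture, followed by white (331,208) and green (332,262). The larger red lookalike is outside the rack at (205,185), with purple at (248,40) and brown at (440,32). I'll take a second view above the red pin.

```bash
python3 -m inch '[{"linear":[12,0,10],"yaw":0},{"linear":[25,0,20],"yaw":0},{"linear":[38,0,30],"yaw":0},{"linear":[48,0,40],"yaw":0},{"linear":[48,0,50],"yaw":0},{"linear":[48,0,50],"yaw":0},{"linear":[48,0,50],"yaw":0},{"linear":[48,0,50],"yaw":0},{"linear":[48,0,50],"yaw":0},{"linear":[48,0,50],"yaw":0}]'
python3 - <<'E'
from h import *
p=ctrl.camera_params("wrist"); im=ctrl.get_image("wrist"); np.save("w2.npy",p); cv2.imwrite("pics/w2full.png",im[:,:,::-1])
a=cv2.imread("pics/w1.png")[90:290,260:400]; b=im[90:290,230:430,::-1]
cv2.imwrite("pics/w12.png",np.hstack([cv2.resize(a,None,fx=3,fy=3,interpolation=cv2.INTER_CUBIC)[:,:380],cv2.resize(b,None,fx=2.1,fy=2.1)[:420].copy() if 0 else cv2.resize(b,(420,420)) if 0 else cv2.copyMakeBorder(cv2.resize(b,(420,420)),0,180,0,0,cv2.BORDER_CONSTANT)]))
E
```

```text
time_s: 1.87
ee_pos: [455.2, 231.0, 202.0]
tool_rot: [1.913, 2.491, 0.002]
wrist_force: [0.1, -0.9, -0.4]
finger_gap: 85.0
gripper_force: 0.0
```

View pics/w12.png

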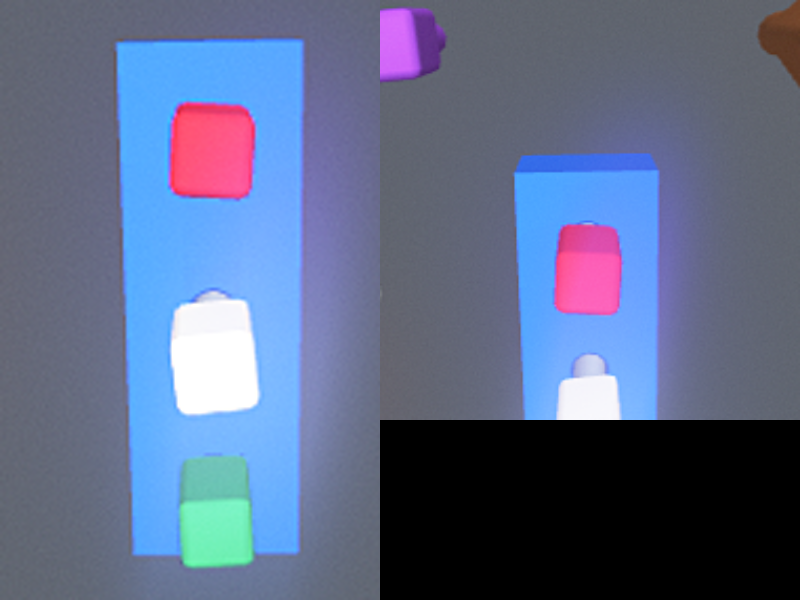

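The crop confirms a small red square head seated in the rack. The head's top face is centred at about (330.8,141.7) in view 1 and (329.0,224.8) in view 2.

Run:
```python
from h import *
a=np.load("w1.npy",allow_pickle=True).item();b=np.load("w2.npy",allow_pickle=True).item()
X=tri((a,(330.8,141.7)),(b,(329.0,224.8)));print(X, plane(a,(330.8,141.7),94),plane(b,(329,224.8),94))
# rack corners view1 far-left, far-right, near (top z=40)
for uv in ((299,104),(361,103),(304.3,274.5),(359.5,274)): print(plane(a,uv,40).round(1))
# head side edges in view 2 for yaw
print(plane(b,((556-380)/2.1+230,252/2.1+90),94),plane(b,((557-380)/2.1+230,311/2.1+90),94),plane(b,((619-380)/2.1+230,252/2.1+90),94),plane(b,((618-380)/2.1+230,312/2.1+90),94))
from scipy.spatial.transform import Rotation as Ro
s=ctrl.sense();R=Ro.from_rotvec(s['tool_rot']).as_matrix();print(s['ee_pos'],R[:,:2].T)
T=np.array([*X[:2],79-19.]);print("tool shift",R.T@(T-s['ee_pos']))
```

```text
[455.6448296  232.79076576  91.03886335] [455.54978366 233.07441972  94.        ] [455.40154128 233.6585427   94.        ]
[424.6 250.   40. ]
[472.7 263.9  40. ]
[465.6 106.   40. ]
[514.3 119.9  40. ]
[443.85933711 240.44781552  94.        ] [448.71589706 222.78673904  94.        ] [461.74802042 245.24996932  94.        ] [466.50217476 227.23270004  94.        ]
[455.12342722 231.1369659  201.91323266] [[-2.58178093e-01  9.66097338e-01  8.20357319e-05]
 [ 9.66096561e-01  2.58177776e-01  1.29246435e-03]]
tool shift [  1.45147501   0.74728162 141.91443658]
```

```bash
python3 -m inch '[{"linear":[2,0.7,20],"yaw":0},{"linear":[2,0.7,40],"yaw":0},{"linear":[2,0.7,60],"yaw":0},{"linear":[2,0.7,80],"yaw":0},{"linear":[2,0.7,100],"yaw":0},{"linear":[2,0.7,115],"yaw":0},{"linear":[2,0.7,128],"yaw":0},{"linear":[2,0.7,136],"yaw":0},{"linear":[2,0.7,141],"yaw":0},{"linear":[2,0.7,141],"yaw":0}]' -1
python3 -m inch '[{"linear":[0,0,0],"yaw":0},{"linear":[0,0,0],"yaw":0},{"linear":[0,0,0],"yaw":0},{"linear":[0,0,0],"yaw":0},{"linear":[0,0,0],"yaw":0},{"linear":[0,0,0],"yaw":0},{"linear":[0,0,0],"yaw":0},{"linear":[0,0,0],"yaw":0},{"linear":[0,0,0],"yaw":0},{"linear":[0,0,0],"yaw":0}]' 1 40
```

```text
time_s: 2.75
ee_pos: [454.5, 233.2, 59.8]
tool_rot: [-1.912, -2.492, 0.002]
wrist_force: [0.3, 0.9, -1.0]
finger_gap: 85.3
gripper_force: 0.0
time_s: 3.58
ee_pos: [455.0, 233.6, 60.7]
tool_rot: [1.912, 2.492, 0.001]
wrist_force: [-1.1, -1.2, 6.0]
finger_gap: 19.5
gripper_force: 42.3
```

```bash
python3 -m inch '[{"linear":[0,0,-8],"yaw":0},{"linear":[0,0,-18],"yaw":0},{"linear":[0,0,-30],"yaw":0},{"linear":[0,0,-45],"yaw":0},{"linear":[0,0,-60],"yaw":0},{"linear":[0,0,-80],"yaw":0},{"linear":[0,0,-100],"yaw":0},{"linear":[-10,0,-120],"yaw":0},{"linear":[-30,-4,-130],"yaw":0},{"linear":[-50,-8,-135],"yaw":0}]'
python3 -m inch '[{"linear":[-30,-4,0],"yaw":0},{"linear":[-65,-9,0],"yaw":0},{"linear":[-100,-13,0],"yaw":0},{"linear":[-140,-18,0],"yaw":0},{"linear":[-180,-24,0],"yaw":0},{"linear":[-220,-29,0],"yaw":0},{"linear":[-260,-34,0],"yaw":0},{"linear":[-300,-38,0],"yaw":0},{"linear":[-325,-42,0],"yaw":0},{"linear":[-333,-42,0],"yaw":0}]'
python3 -m inch '[{"linear":[0,0,0],"yaw":0},{"linear":[0,0,0],"yaw":0},{"linear":[0,0,0],"yaw":0},{"linear":[0,0,0],"yaw":0},{"linear":[0,0,0],"yaw":0},{"linear":[0,0,0],"yaw":0},{"linear":[0,0,0],"yaw":0},{"linear":[0,0,0],"yaw":0},{"linear":[0,0,0],"yaw":0},{"linear":[0,0,0],"yaw":0}]'
python3 - <<'E'
from h import *
p=ctrl.camera_params("wrist"); im=ctrl.get_image("wrist"); np.save("w3.npy",p); cv2.imwrite("pics/w3.png",im[:,:,::-1])
E
```

```text
time_s: 4.42
ee_pos: [460.4, 183.6, 197.8]
tool_rot: [1.909, 2.494, 0.004]
wrist_force: [0.5, -0.6, -1.2]
finger_gap: 19.7
gripper_force: 41.6
time_s: 5.25
ee_pos: [504.4, -155.3, 195.8]
tool_rot: [1.921, 2.484, -0.004]
wrist_force: [-0.7, -0.0, -0.0]
finger_gap: 19.2
gripper_force: 41.6
time_s: 6.08
ee_pos: [505.6, -149.4, 195.3]
tool_rot: [1.912, 2.492, 0.0]
wrist_force: [0.5, 0.6, -0.5]
finger_gap: 19.4
gripper_force: 41.6
```

View pics/w3.png

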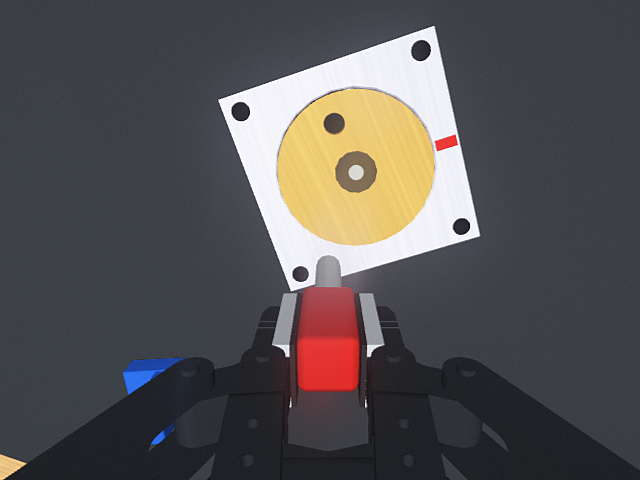

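The pin is held upright. The collar hole is at (334,123), the hub at (356,172) and the red mark at (447,143). I'll take a second view with the camera shifted.

```bash
python3 -m inch '[{"linear":[3,-10,0],"yaw":0},{"linear":[6,-20,0],"yaw":0},{"linear":[10,-30,0],"yaw":0},{"linear":[15,-45,0],"yaw":0},{"linear":[20,-60,0],"yaw":0},{"linear":[20,-60,0],"yaw":0},{"linear":[20,-60,0],"yaw":0},{"linear":[20,-60,0],"yaw":0},{"linear":[20,-60,0],"yaw":0},{"linear":[20,-60,0],"yaw":0}]'
cat >> h.py <<'E'
def feats(im):
    hsv=cv2.cvtColor(im,cv2.COLOR_RGB2HSV)
    br=cv2.inRange(hsv,(15,90,90),(32,255,255))
    br=cv2.morphologyEx(br,cv2.MORPH_OPEN,np.ones((5,5)))
    cs=cv2.findContours(br,cv2.RETR_CCOMP,cv2.CHAIN_APPROX_NONE); c=cs[0]; h=cs[1][0]
    i=max(range(len(c)),key=lambda k:cv2.contourArea(c[k]))
    out={"collar":cv2.fitEllipse(cv2.convexHull(c[i]))}
    out["holes"]=[cv2.fitEllipse(c[k]) for k in range(len(c)) if h[k][3]==i and cv2.contourArea(c[k])>100]
    rd=cv2.inRange(hsv,(0,150,100),(8,255,255))|cv2.inRange(hsv,(172,150,100),(180,255,255))
    n,l,st,ce=cv2.connectedComponentsWithStats(rd)
    out["red"]=[(ce[k].round(1),st[k][4]) for k in range(1,n) if st[k][4]>60]
    return out
E
python3 - <<'E'
from h import *
p=ctrl.camera_params("wrist"); im=ctrl.get_image("wrist"); np.save("w4.npy",p); cv2.imwrite("pics/w4.png",im[:,:,::-1])
for n in "34":
    p=np.load(f"w{n}.npy",allow_pickle=True).item(); f=feats(cv2.imread(f"pics/w{n}.png")[:,:,::-1].copy()); print(f)
    print("collar",plane(p,f["collar"][0],62),[plane(p,h[0],62).round(1) for h in f["holes"]],[plane(p,r[0],60).round(1) for r in f["red"]])
E
```

```text
time_s: 6.97
ee_pos: [443.1, -145.6, 195.4]
tool_rot: [1.912, 2.492, 0.0]
wrist_force: [-0.3, -0.1, -1.2]
finger_gap: 19.4
gripper_force: 41.6
{'collar': ((355.4129333496094, 166.57785034179688), (154.89686584472656, 158.0771942138672), 49.823280334472656), 'holes': [((355.5490417480469, 171.35609436035156), (41.190582275390625, 42.065185546875), 40.1724739074707), ((333.71722412109375, 122.68985748291016), (20.815643310546875, 21.426624298095703), 45.35247802734375)], 'red': [(array([445.9, 142.4]), np.int32(214)), (array([327.8, 347.8]), np.int32(5267))]}
collar [ 513.99541676 -110.99226091   62.        ] [array([ 515., -114.,   62.]), array([492.8, -87.7,  62. ])] [array([566.7, -80.8,  60. ]), array([ 532.7, -250. ,   60. ])]
{'collar': ((442.40277099609375, 195.71762084960938), (145.6654815673828, 157.98495483398438), 52.84492492675781), 'holes': [((442.9066467285156, 200.64666748046875), (38.50001907348633, 42.05231475830078), 50.13192367553711), ((422.45465087890625, 153.622802734375), (15.584612846374512, 20.606155395507812), 34.665802001953125)], 'red': [(array([532.1, 172.8]), np.int32(202)), (array([327. , 342.3]), np.int32(5888))]}
collar [ 513.56714593 -110.78285768   62.        ] [array([ 515.1, -113.9,   62. ]), array([491.4, -87.7,  62. ])] [array([566.5, -80.8,  60. ]), array([ 468.4, -241.8,   60. ])]
```

```bash
python3 -m inch '[{"linear":[10,15,0],"yaw":0},{"linear":[20,30,0],"yaw":0},{"linear":[32,48,0],"yaw":0},{"linear":[42.7,63.4,10],"yaw":0},{"linear":[42.7,63.4,30],"yaw":0},{"linear":[42.7,63.4,50],"yaw":0},{"linear":[42.7,63.4,65],"yaw":0},{"linear":[42.7,63.4,70],"yaw":0},{"linear":[42.7,63.4,70],"yaw":0},{"linear":[42.7,63.4,70],"yaw":0}]'
python3 - <<'E'
from h import *
for n in ("wrist","side","scene"):
    p=ctrl.camera_params(n); im=ctrl.get_image(n); np.save(f"{n}5.npy",p); cv2.imwrite(f"pics/{n}5.png",im[:,:,::-1])
    print(n,proj(p,(493,-88,62)))
a=cv2.imread("pics/wrist5.png")[150:350,230:430]; b=cv2.imread("pics/side5.png")[160:310,320:420]
cv2.imwrite("pics/c5.png",np.hstack([cv2.resize(a,(400,400)),cv2.copyMakeBorder(cv2.resize(b,(266,400)),0,0,0,0,0)]))
s=ctrl.sense();print(s['ee_pos'])
E
```

```text
time_s: 7.85
ee_pos: [493.2, -88.1, 125.7]
tool_rot: [1.912, 2.492, 0.0]
wrist_force: [-0.2, 0.6, -0.5]
finger_gap: 19.8
gripper_force: 41.6
wrist [327.39766958 253.75602062]
side [371.99809983 241.49429759]
scene [330.27156129 203.81664226]
[493.69086495 -88.12883414 126.47266206]
```

View pics/c5.png

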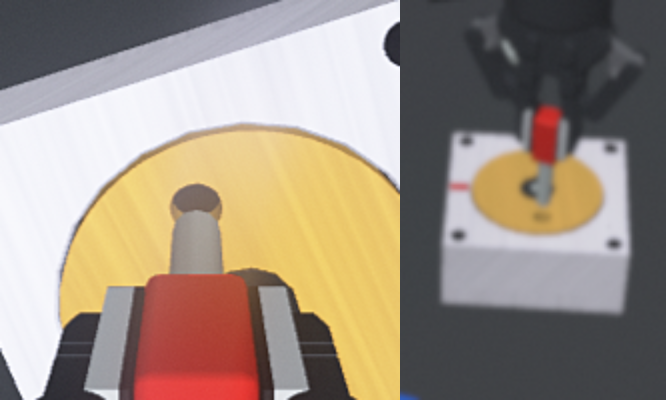

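The pin is in line with the hole: shank at column 196 and hole at column 197 in the crop, with the rim at the expected row. I'll lower it gently.

```bash
python3 -m inch '[{"linear":[0,0,4],"yaw":0},{"linear":[0,0,8],"yaw":0},{"linear":[0,0,10],"yaw":0},{"linear":[0,0,11.5],"yaw":0},{"linear":[0,0,13],"yaw":0},{"linear":[0,0,14],"yaw":0},{"linear":[0,0,15],"yaw":0},{"linear":[0,0,16],"yaw":0},{"linear":[0,0,16],"yaw":0},{"linear":[0,0,16],"yaw":0}]'
```

```text
time_s: 8.83
ee_pos: [492.7, -87.9, 109.3]
tool_rot: [1.912, 2.492, 0.0]
wrist_force: [0.1, -0.2, -1.3]
finger_gap: 19.3
gripper_force: 41.6
```

```bash
python3 -m inch '[{"linear":[0,0,0.7],"yaw":0},{"linear":[0,0,1.4],"yaw":0},{"linear":[0,0,2],"yaw":0},{"linear":[0,0,2.7],"yaw":0},{"linear":[0,0,3.4],"yaw":0},{"linear":[0,0,4],"yaw":0},{"linear":[0,0,4.7],"yaw":0},{"linear":[0,0,5.4],"yaw":0},{"linear":[0,0,6],"yaw":0},{"linear":[0,0,6],"yaw":0}]'
python3 -m inch '[{"linear":[0,0,0.5],"yaw":0},{"linear":[0,0,1],"yaw":0},{"linear":[0,0,1.5],"yaw":0},{"linear":[0,0,2],"yaw":0},{"linear":[0,0,2.5],"yaw":0},{"linear":[0,0,3],"yaw":0},{"linear":[0,0,3],"yaw":0},{"linear":[0,0,3],"yaw":0},{"linear":[0,0,3],"yaw":0},{"linear":[0,0,3],"yaw":0}]'
```

```text
time_s: 9.67
ee_pos: [492.6, -88.0, 103.2]
tool_rot: [-1.912, -2.492, 0.0]
wrist_force: [-0.0, -0.3, -0.7]
finger_gap: 19.4
gripper_force: 41.6
time_s: 10.5
ee_pos: [492.7, -87.9, 100.5]
tool_rot: [1.912, 2.492, 0.0]
wrist_force: [-1.5, 0.0, 2.6]
finger_gap: 19.4
gripper_force: 42.0
```

The tip is on the plate: upward force is about 3 N and the tip height is about 50. Next I'll work out the arc.

```bash
cat > arc.py <<'E'
import numpy as np,sys
C=np.array([515,-114.]);T=np.array([[-.258,.966],[.966,.258]])
def rows(P0,ths,r=34):
    for t in ths:
        d=C+r*np.array([np.cos(np.radians(t)),np.sin(np.radians(t))])-P0; print(t,(T@d).round(1))
a=list(map(float,sys.argv[1:]))
rows(np.array(a[:2]),a[2:],34)
E
python3 arc.py 492.8 -88 130 123 116 109 102 95 88 81 74 67 64
```

```text
130.0 [-0.   0.3]
123.0 [1.5 4.2]
116.0 [2.5 8.2]
109.0 [ 3.1 12.3]
102.0 [ 3.1 16.5]
95.0 [ 2.6 20.6]
88.0 [ 1.7 24.7]
81.0 [ 0.2 28.5]
74.0 [-1.7 32.2]
67.0 [-4.  35.6]
64.0 [-5.2 37. ]
```

```bash
python3 -m inch '[{"linear":[0,0.2,-1.5],"yaw":0},{"linear":[1.5,4.2,-1.5],"yaw":0},{"linear":[2.5,8.2,-1.5],"yaw":0},{"linear":[3.1,12.3,-1.5],"yaw":0},{"linear":[3.1,16.5,-1.5],"yaw":0},{"linear":[2.6,20.6,-1.5],"yaw":0},{"linear":[1.7,24.7,-1.5],"yaw":0},{"linear":[0.2,28.5,-1.5],"yaw":0},{"linear":[-1.7,32.2,-1.5],"yaw":0},{"linear":[-1.7,32.2,-1.5],"yaw":0}]'
```

```text
time_s: 11.33
ee_pos: [525.7, -81.2, 101.9]
tool_rot: [1.912, 2.491, 0.002]
wrist_force: [-0.5, -0.7, -2.0]
finger_gap: 19.5
gripper_force: 41.5
```

```bash
python3 - <<'E'
from h import *
s=ctrl.sense();e=np.array(s['ee_pos']);print(s['wrist_force'],e)
p=ctrl.camera_params("wrist"); im=ctrl.get_image("wrist"); np.save("w6.npy",p); cv2.imwrite("pics/w6.png",im[:,:,::-1])
v=e[:2]-[515,-114];print(np.hypot(*v),np.degrees(np.arctan2(v[1],v[0])))
E
python3 arc.py 523.5 -80.9 74 64 62 60 58 56
```

```text
[-0.51069518 -0.68934873 -1.96909762] [525.67851875 -81.17869096 101.90527945]
34.51476625536931 71.97753542767443
74.0 [-0.6  0.7]
64.0 [-4.1  5.5]
62.0 [-4.9  6.4]
60.0 [-5.7  7.3]
58.0 [-6.6  8.1]
56.0 [-7.5  8.9]
```

```bash
python3 -m inch '[{"linear":[-0.8,1.1,0],"yaw":0},{"linear":[-1.7,2.4,0],"yaw":0},{"linear":[-2.6,3.6,0],"yaw":0},{"linear":[-3.5,4.7,0],"yaw":0},{"linear":[-3.5,4.7,1],"yaw":0},{"linear":[-3.5,4.7,1.8],"yaw":0},{"linear":[-3.5,4.7,2.4],"yaw":0},{"linear":[-3.5,4.7,3],"yaw":0},{"linear":[-3.5,4.7,3],"yaw":0},{"linear":[-3.5,4.7,3],"yaw":0}]'; python3 arc.py 529.9 -83.4 64 62 60 58 56 54 52 50 48 46 44 42 40 38 36 34 32 30 28 26 24 22 20 18 16 14 12 10 8 6 4
```

```text
time_s: 12.22
ee_pos: [530.5, -83.3, 99.4]
tool_rot: [1.911, 2.491, 0.002]
wrist_force: [-1.4, 2.5, 4.5]
finger_gap: 19.4
gripper_force: 42.3
64.0 [-0. -0.]
62.0 [-0.8  0.9]
60.0 [-1.7  1.7]
58.0 [-2.5  2.6]
56.0 [-3.4  3.4]
54.0 [-4.3  4.1]
52.0 [-5.2  4.8]
50.0 [-6.2  5.5]
48.0 [-7.2  6.2]
46.0 [-8.2  6.8]
44.0 [-9.2  7.4]
42.0 [-10.3   8. ]
40.0 [-11.3   8.5]
38.0 [-12.4   9. ]
36.0 [-13.5   9.4]
34.0 [-14.6   9.8]
32.0 [-15.7  10.2]
30.0 [-16.9  10.5]
28.0 [-18.   10.8]
26.0 [-19.2  11.1]
24.0 [-20.4  11.3]
22.0 [-21.5  11.5]
20.0 [-22.7  11.6]
18.0 [-23.9  11.7]
16.0 [-25.1  11.7]
14.0 [-26.3  11.7]
12.0 [-27.5  11.7]
10.0 [-28.7  11.6]
8.0 [-29.8  11.5]
6.0 [-31.   11.3]
4.0 [-32.2  11.1]
```

```bash
python3 -m inch '[{"linear":[-0.3,0.3,0],"yaw":0},{"linear":[-0.6,0.6,0],"yaw":0},{"linear":[-0.9,0.9,0],"yaw":0},{"linear":[-1.25,1.3,0],"yaw":0},{"linear":[-1.25,1.3,0],"yaw":0},{"linear":[-1.25,1.3,0],"yaw":0},{"linear":[-1.25,1.3,0],"yaw":0},{"linear":[-1.25,1.3,0],"yaw":0},{"linear":[-1.25,1.3,0],"yaw":0},{"linear":[-1.25,1.3,0],"yaw":0}]' | egrep 'ee|force'
python3 -m inch '[{"linear":[-0.3,0.3,0],"yaw":0},{"linear":[-0.6,0.6,0],"yaw":0},{"linear":[-0.9,0.9,0],"yaw":0},{"linear":[-1.25,1.3,0],"yaw":0},{"linear":[-1.25,1.3,0],"yaw":0},{"linear":[-1.25,1.3,0],"yaw":0},{"linear":[-1.25,1.3,0],"yaw":0},{"linear":[-1.25,1.3,0],"yaw":0},{"linear":[-1.25,1.3,0],"yaw":0},{"linear":[-1.25,1.3,0],"yaw":0}]' | egrep 'ee|force'
```

```text
ee_pos: [530.9, -83.5, 99.0]
wrist_force: [-2.9, 2.4, 5.8]
gripper_force: 42.5
ee_pos: [531.4, -83.9, 98.7]
wrist_force: [-3.5, 3.3, 5.6]
gripper_force: 42.6
```

```bash
python3 -m inch '[{"linear":[-0.3,0.3,0],"yaw":0},{"linear":[-0.6,0.6,0],"yaw":0},{"linear":[-0.9,0.9,0],"yaw":0},{"linear":[-1.35,1.15,0],"yaw":0},{"linear":[-1.35,1.15,0],"yaw":0},{"linear":[-1.35,1.15,0],"yaw":0},{"linear":[-1.35,1.15,0],"yaw":0},{"linear":[-1.35,1.15,0],"yaw":0},{"linear":[-1.35,1.15,0],"yaw":0},{"linear":[-1.35,1.15,0],"yaw":0}]' | egrep 'ee|force'
python3 -m inch '[{"linear":[-0.3,0.3,0],"yaw":0},{"linear":[-0.6,0.6,0],"yaw":0},{"linear":[-0.9,0.9,0],"yaw":0},{"linear":[-1.35,1.1,0],"yaw":0},{"linear":[-1.35,1.1,0],"yaw":0},{"linear":[-1.35,1.1,0],"yaw":0},{"linear":[-1.35,1.1,0],"yaw":0},{"linear":[-1.35,1.1,0],"yaw":0},{"linear":[-1.35,1.1,0],"yaw":0},{"linear":[-1.35,1.1,0],"yaw":0}]' | egrep 'ee|force'
```

```text
ee_pos: [532.6, -84.9, 98.6]
wrist_force: [-4.7, 3.6, 6.4]
gripper_force: 42.6
ee_pos: [533.9, -85.9, 98.5]
wrist_force: [-4.8, 3.3, 5.9]
gripper_force: 42.6
```

```bash
python3 -m inch '[{"linear":[-0.4,0.3,0],"yaw":0},{"linear":[-0.8,0.6,0],"yaw":0},{"linear":[-1.2,0.8,0],"yaw":0},{"linear":[-1.5,1,0],"yaw":0},{"linear":[-1.5,1,0],"yaw":0},{"linear":[-1.5,1,0],"yaw":0},{"linear":[-1.5,1,0],"yaw":0},{"linear":[-1.5,1,0],"yaw":0},{"linear":[-1.5,1,0],"yaw":0},{"linear":[-1.5,1,0],"yaw":0}]' | egrep 'ee|force'
python3 -m inch '[{"linear":[-0.4,0.3,0],"yaw":0},{"linear":[-0.8,0.6,0],"yaw":0},{"linear":[-1.2,0.8,0],"yaw":0},{"linear":[-1.5,1,0],"yaw":0},{"linear":[-1.5,1,0],"yaw":0},{"linear":[-1.5,1,0],"yaw":0},{"linear":[-1.5,1,0],"yaw":0},{"linear":[-1.5,1,0],"yaw":0},{"linear":[-1.5,1,0],"yaw":0},{"linear":[-1.5,1,0],"yaw":0}]' | egrep 'ee|force'
```

```text
ee_pos: [535.3, -87.0, 98.5]
wrist_force: [-4.0, 3.7, 5.9]
gripper_force: 42.6
ee_pos: [536.7, -88.1, 98.5]
wrist_force: [-4.5, 3.2, 5.6]
gripper_force: 42.6
```

```bash
python3 -m inch '[{"linear":[-0.4,0.2,0],"yaw":0},{"linear":[-0.8,0.4,0],"yaw":0},{"linear":[-1.2,0.6,0],"yaw":0},{"linear":[-1.55,0.85,0],"yaw":0},{"linear":[-1.55,0.85,0],"yaw":0},{"linear":[-1.55,0.85,0],"yaw":0},{"linear":[-1.55,0.85,0],"yaw":0},{"linear":[-1.55,0.85,0],"yaw":0},{"linear":[-1.55,0.85,0],"yaw":0},{"linear":[-1.55,0.85,0],"yaw":0}]' | egrep 'ee|force'
python3 -m inch '[{"linear":[-0.4,0.2,0],"yaw":0},{"linear":[-0.8,0.4,0],"yaw":0},{"linear":[-1.2,0.6,0],"yaw":0},{"linear":[-1.6,0.8,0],"yaw":0},{"linear":[-1.6,0.8,0],"yaw":0},{"linear":[-1.6,0.8,0],"yaw":0},{"linear":[-1.6,0.8,0],"yaw":0},{"linear":[-1.6,0.8,0],"yaw":0},{"linear":[-1.6,0.8,0],"yaw":0},{"linear":[-1.6,0.8,0],"yaw":0}]' | egrep 'ee|force'
```

```text
ee_pos: [538.0, -89.3, 98.5]
wrist_force: [-3.2, 4.3, 6.0]
gripper_force: 42.6
ee_pos: [539.3, -90.5, 98.5]
wrist_force: [-4.5, 4.0, 5.9]
gripper_force: 42.5
```

```bash
python3 -m inch '[{"linear":[-0.4,0.2,0],"yaw":0},{"linear":[-0.8,0.4,0],"yaw":0},{"linear":[-1.2,0.6,0],"yaw":0},{"linear":[-1.65,0.7,0],"yaw":0},{"linear":[-1.65,0.7,0],"yaw":0},{"linear":[-1.65,0.7,0],"yaw":0},{"linear":[-1.65,0.7,0],"yaw":0},{"linear":[-1.65,0.7,0],"yaw":0},{"linear":[-1.65,0.7,0],"yaw":0},{"linear":[-1.65,0.7,0],"yaw":0}]' | egrep 'ee|force'
python3 -m inch '[{"linear":[-0.4,0.2,0],"yaw":0},{"linear":[-0.8,0.4,0],"yaw":0},{"linear":[-1.2,0.6,0],"yaw":0},{"linear":[-1.65,0.65,0],"yaw":0},{"linear":[-1.65,0.65,0],"yaw":0},{"linear":[-1.65,0.65,0],"yaw":0},{"linear":[-1.65,0.65,0],"yaw":0},{"linear":[-1.65,0.65,0],"yaw":0},{"linear":[-1.65,0.65,0],"yaw":0},{"linear":[-1.65,0.65,0],"yaw":0}]' | egrep 'time|ee|force'
```

```text
ee_pos: [540.6, -91.8, 98.6]
wrist_force: [-3.7, 4.8, 4.6]
gripper_force: 42.5
time_s: 20.55
ee_pos: [541.7, -93.2, 98.6]
wrist_force: [-3.6, 4.3, 5.7]
gripper_force: 42.5
```

```bash
python3 -m inch '[{"linear":[-0.4,0.2,0],"yaw":0},{"linear":[-0.8,0.3,0],"yaw":0},{"linear":[-1.2,0.4,0],"yaw":0},{"linear":[-1.7,0.55,0],"yaw":0},{"linear":[-1.7,0.55,0],"yaw":0},{"linear":[-1.7,0.55,0],"yaw":0},{"linear":[-1.7,0.55,0],"yaw":0},{"linear":[-1.7,0.55,0],"yaw":0},{"linear":[-1.7,0.55,0],"yaw":0},{"linear":[-1.7,0.55,0],"yaw":0}]' | egrep 'ee|force'
python3 -m inch '[{"linear":[-0.4,0.1,0],"yaw":0},{"linear":[-0.8,0.2,0],"yaw":0},{"linear":[-1.2,0.3,0],"yaw":0},{"linear":[-1.75,0.45,0],"yaw":0},{"linear":[-1.75,0.45,0],"yaw":0},{"linear":[-1.75,0.45,0],"yaw":0},{"linear":[-1.75,0.45,0],"yaw":0},{"linear":[-1.75,0.45,0],"yaw":0},{"linear":[-1.75,0.45,0],"yaw":0},{"linear":[-1.75,0.45,0],"yaw":0}]' | egrep 'time|ee|force'
```

```text
ee_pos: [542.8, -94.7, 98.6]
wrist_force: [-2.1, 4.0, 5.3]
gripper_force: 42.5
time_s: 22.22
ee_pos: [543.8, -96.2, 98.6]
wrist_force: [-2.2, 4.7, 5.4]
gripper_force: 42.5
```

```bash
python3 -m inch '[{"linear":[-0.4,0.1,0],"yaw":0},{"linear":[-0.8,0.2,0],"yaw":0},{"linear":[-1.2,0.3,0],"yaw":0},{"linear":[-1.75,0.4,0],"yaw":0},{"linear":[-1.75,0.4,0],"yaw":0},{"linear":[-1.75,0.4,0],"yaw":0},{"linear":[-1.75,0.4,0],"yaw":0},{"linear":[-1.75,0.4,0],"yaw":0},{"linear":[-1.75,0.4,0],"yaw":0},{"linear":[-1.75,0.4,0],"yaw":0}]' | egrep 'ee|force'
python3 -m inch '[{"linear":[-0.4,0.1,0],"yaw":0},{"linear":[-0.8,0.1,0],"yaw":0},{"linear":[-1.2,0.2,0],"yaw":0},{"linear":[-1.8,0.3,0],"yaw":0},{"linear":[-1.8,0.3,0],"yaw":0},{"linear":[-1.8,0.3,0],"yaw":0},{"linear":[-1.8,0.3,0],"yaw":0},{"linear":[-1.8,0.3,0],"yaw":0},{"linear":[-1.8,0.3,0],"yaw":0},{"linear":[-1.8,0.3,0],"yaw":0}]' | egrep 'time|ee|force'
```

```text
ee_pos: [544.8, -97.7, 98.6]
wrist_force: [-3.4, 4.4, 4.3]
gripper_force: 42.5
time_s: 23.88
ee_pos: [545.7, -99.3, 98.7]
wrist_force: [-2.6, 5.6, 6.0]
gripper_force: 42.5
```

```bash
python3 -m inch '[{"linear":[-0.4,0,0],"yaw":0},{"linear":[-0.8,0.1,0],"yaw":0},{"linear":[-1.2,0.1,0],"yaw":0},{"linear":[-1.8,0.15,0],"yaw":0},{"linear":[-1.8,0.15,0],"yaw":0},{"linear":[-1.8,0.15,0],"yaw":0},{"linear":[-1.8,0.15,0],"yaw":0},{"linear":[-1.8,0.15,0],"yaw":0},{"linear":[-1.8,0.15,0],"yaw":0},{"linear":[-1.8,0.15,0],"yaw":0}]' | egrep 'ee|force'
python3 -m inch '[{"linear":[-0.4,0,0],"yaw":0},{"linear":[-0.8,0,0],"yaw":0},{"linear":[-1.2,0,0],"yaw":0},{"linear":[-1.8,0.05,0],"yaw":0},{"linear":[-1.8,0.05,0],"yaw":0},{"linear":[-1.8,0.05,0],"yaw":0},{"linear":[-1.8,0.05,0],"yaw":0},{"linear":[-1.8,0.05,0],"yaw":0},{"linear":[-1.8,0.05,0],"yaw":0},{"linear":[-1.8,0.05,0],"yaw":0}]' | egrep 'time|ee|force'
```

```text
ee_pos: [546.5, -100.9, 98.8]
wrist_force: [-0.9, 5.0, 5.2]
gripper_force: 42.4
time_s: 25.55
ee_pos: [547.1, -102.6, 98.8]
wrist_force: [-3.1, 4.4, 5.3]
gripper_force: 42.4
```

```bash
python3 -m inch '[{"linear":[-0.4,0,0],"yaw":0},{"linear":[-0.8,0,0],"yaw":0},{"linear":[-1.2,0,0],"yaw":0},{"linear":[-1.8,-0.05,0],"yaw":0},{"linear":[-1.8,-0.05,0],"yaw":0},{"linear":[-1.8,-0.05,0],"yaw":0},{"linear":[-1.8,-0.05,0],"yaw":0},{"linear":[-1.8,-0.05,0],"yaw":0},{"linear":[-1.8,-0.05,0],"yaw":0},{"linear":[-1.8,-0.05,0],"yaw":0}]' | egrep 'ee|force'
python3 -m inch '[{"linear":[-0.4,0,0],"yaw":0},{"linear":[-0.8,0,0],"yaw":0},{"linear":[-1.2,0,0],"yaw":0},{"linear":[-1.8,-0.15,0],"yaw":0},{"linear":[-1.8,-0.15,0],"yaw":0},{"linear":[-1.8,-0.15,0],"yaw":0},{"linear":[-1.8,-0.15,0],"yaw":0},{"linear":[-1.8,-0.15,0],"yaw":0},{"linear":[-1.8,-0.15,0],"yaw":0},{"linear":[-1.8,-0.15,0],"yaw":0}]' | egrep 'time|ee|force'
```

```text
ee_pos: [547.6, -104.2, 98.8]
wrist_force: [-1.8, 4.7, 5.5]
gripper_force: 42.4
time_s: 27.22
ee_pos: [548.0, -105.9, 98.8]
wrist_force: [-1.4, 3.7, 5.3]
gripper_force: 42.4
```

```bash
python3 -m inch '[{"linear":[-0.4,0,0],"yaw":0},{"linear":[-0.8,-0.1,0],"yaw":0},{"linear":[-1.2,-0.1,0],"yaw":0},{"linear":[-1.8,-0.2,0],"yaw":0},{"linear":[-1.8,-0.2,0],"yaw":0},{"linear":[-1.8,-0.2,0],"yaw":0},{"linear":[-1.8,-0.2,0],"yaw":0},{"linear":[-1.8,-0.2,0],"yaw":0},{"linear":[-1.8,-0.2,0],"yaw":0},{"linear":[-1.8,-0.2,0],"yaw":0}]' | egrep 'ee|force'
python3 -m inch '[{"linear":[-0.4,0,0],"yaw":0},{"linear":[-0.8,-0.1,0],"yaw":0},{"linear":[-1.2,-0.2,0],"yaw":0},{"linear":[-1.75,-0.3,0],"yaw":0},{"linear":[-1.75,-0.3,0],"yaw":0},{"linear":[-1.75,-0.3,0],"yaw":0},{"linear":[-1.75,-0.3,0],"yaw":0},{"linear":[-1.75,-0.3,0],"yaw":0},{"linear":[-1.75,-0.3,0],"yaw":0},{"linear":[-1.75,-0.3,0],"yaw":0}]' | egrep 'time|ee|force'
```

```text
ee_pos: [548.5, -110.2, 98.5]
wrist_force: [1.3, 1.9, -2.7]
gripper_force: 41.4
time_s: 28.88
ee_pos: [548.6, -111.2, 98.7]
wrist_force: [0.7, 5.6, -3.6]
gripper_force: 41.3
```

The upward force dropped to nothing at about 6.5°, so the tip is over the bore. I'll undo the last step and go down.

```bash
python3 -m inch '[{"linear":[0.9,0.1,0],"yaw":0},{"linear":[1.8,0.3,0],"yaw":0},{"linear":[1.8,0.3,0.5],"yaw":0},{"linear":[1.8,0.3,1],"yaw":0},{"linear":[1.8,0.3,1.5],"yaw":0},{"linear":[1.8,0.3,2],"yaw":0},{"linear":[1.8,0.3,2.5],"yaw":0},{"linear":[1.8,0.3,3],"yaw":0},{"linear":[1.8,0.3,3],"yaw":0},{"linear":[1.8,0.3,3],"yaw":0}]' | egrep 'time|ee|force'
```

```text
time_s: 29.72
ee_pos: [548.6, -110.3, 95.7]
wrist_force: [1.2, 1.3, -0.5]
gripper_force: 41.7
```

```bash
python3 -m inch '[{"linear":[0.3,0,0.7],"yaw":0},{"linear":[0.3,0,1.4],"yaw":0},{"linear":[0.3,0,2.1],"yaw":0},{"linear":[0.3,0,2.8],"yaw":0},{"linear":[0.3,0,3.5],"yaw":0},{"linear":[0.3,0,4.2],"yaw":0},{"linear":[0.3,0,5],"yaw":0},{"linear":[0.3,0,6],"yaw":0},{"linear":[0.3,0,6],"yaw":0},{"linear":[0.3,0,6],"yaw":0}]' | egrep 'time|ee|force'
```

```text
time_s: 30.55
ee_pos: [548.3, -109.8, 89.7]
wrist_force: [-0.4, -0.5, -1.3]
gripper_force: 41.6
```

```bash
python3 -m inch '[{"linear":[0,0,2],"yaw":0},{"linear":[0,0,4],"yaw":0},{"linear":[0,0,6],"yaw":0},{"linear":[0,0,8],"yaw":0},{"linear":[0,0,10],"yaw":0},{"linear":[0,0,12],"yaw":0},{"linear":[0,0,14],"yaw":0},{"linear":[0,0,16],"yaw":0},{"linear":[0,0,17],"yaw":0},{"linear":[0,0,17],"yaw":0}]' | egrep 'time|ee|force'
python3 -m inch '[{"linear":[0,0,0.5],"yaw":0},{"linear":[0,0,1],"yaw":0},{"linear":[0,0,1.5],"yaw":0},{"linear":[0,0,2],"yaw":0},{"linear":[0,0,2.5],"yaw":0},{"linear":[0,0,3],"yaw":0},{"linear":[0,0,3.5],"yaw":0},{"linear":[0,0,3.5],"yaw":0},{"linear":[0,0,3.5],"yaw":0},{"linear":[0,0,3.5],"yaw":0}]' | egrep 'time|ee|force'
```

```text
time_s: 31.38
ee_pos: [548.4, -109.7, 72.5]
wrist_force: [0.4, 0.5, -1.8]
gripper_force: 41.6
time_s: 32.22
ee_pos: [548.4, -109.8, 69.3]
wrist_force: [-0.7, -0.2, -0.6]
gripper_force: 41.6
```

Within about 1 mm of home. One gentle touch, then release and rise.

```bash
python3 -m inch '[{"linear":[0,0,0.3],"yaw":0},{"linear":[0,0,0.6],"yaw":0},{"linear":[0,0,0.9],"yaw":0},{"linear":[0,0,1.2],"yaw":0},{"linear":[0,0,1.5],"yaw":0},{"linear":[0,0,1.5],"yaw":0},{"linear":[0,0,1.5],"yaw":0},{"linear":[0,0,1.5],"yaw":0},{"linear":[0,0,1.5],"yaw":0},{"linear":[0,0,1.5],"yaw":0}]' | egrep 'time|ee|force'
```

```text
time_s: 33.05
ee_pos: [548.5, -109.8, 68.8]
wrist_force: [-2.8, 0.6, 6.6]
gripper_force: 42.7
```

```bash
python3 -m inch '[{"linear":[0,0,-0.7],"yaw":0},{"linear":[0,0,-0.7],"yaw":0},{"linear":[0,0,-0.7],"yaw":0},{"linear":[0,0,-0.7],"yaw":0},{"linear":[0,0,-0.7],"yaw":0},{"linear":[0,0,-0.7],"yaw":0},{"linear":[0,0,-0.7],"yaw":0},{"linear":[0,0,-0.7],"yaw":0},{"linear":[0,0,-0.7],"yaw":0},{"linear":[0,0,-0.7],"yaw":0}]' -0.3
python3 -m inch '[{"linear":[0,0,-5],"yaw":0},{"linear":[0,0,-12],"yaw":0},{"linear":[0,0,-20],"yaw":0},{"linear":[0,0,-30],"yaw":0},{"linear":[0,0,-45],"yaw":0},{"linear":[0,0,-60],"yaw":0},{"linear":[0,0,-80],"yaw":0},{"linear":[-20,0,-100],"yaw":0},{"linear":[-40,0,-110],"yaw":0},{"linear":[-40,0,-110],"yaw":0}]'
python3 - <<'E'
from h import *
im=ctrl.get_image("wrist")[:,:,::-1]; b=ctrl.get_image("side")[160:310,320:470,::-1]
cv2.imwrite("pics/end.png",np.hstack([cv2.resize(im,(400,300)),cv2.resize(b,(300,300))]))
E
```

```text
time_s: 33.88
ee_pos: [548.5, -109.8, 68.5]
tool_rot: [1.912, 2.492, 0.0]
wrist_force: [0.5, -0.1, 0.2]
finger_gap: 55.1
gripper_force: 0.0
time_s: 34.72
ee_pos: [561.3, -153.8, 183.1]
tool_rot: [1.913, 2.48, 0.002]
wrist_force: [0.4, -0.3, 0.1]
finger_gap: 55.4
gripper_force: 0.0
```

View pics/end.png

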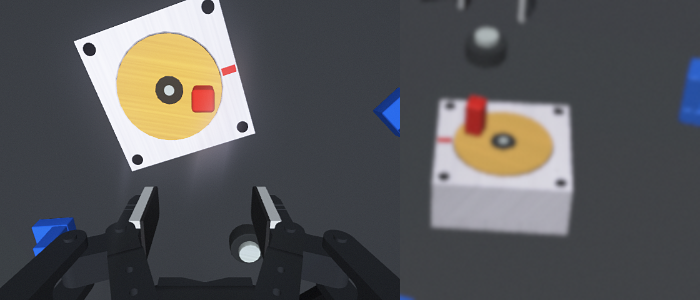

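The red head sits flat on the collar, at (203,98) in the wrist half and (475,115) in the side half. The gripper is clear.

```bash
python3 -c "
from cell import ctrl
print(ctrl.finish_job())"
```

```text
the job is handed in; nothing more can be done
None
```

The red pin is fully home in the bore with its head down on the collar and the gripper let go and clear; I handed the job in at about 35 s, and wrist-force readings stayed under about 10 N.

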